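# Count one row of brass screws into the yellow tub

## Task

Stand the yellow tub on the red outline in front of the counting tray and let go of it. Then lift the tray by its red bar, slowly and only far enough that the front row of two brass screws rolls off into the tub while the second row stays behind its raised lip, and lower the tray back down and let go. Do not handle the screws with the fingers.

Things in the scene. Friction and masses are not known exactly. Their poses are not given: they have to be found in the camera images.
- stand: Green steel stand of the counting tray, fixed. Origin on the desk, z up, x along the tray's hinge and rows; screws leave towards -y. In this frame, mm: hinge line through (0, 50, 92), posts at x = -31 and +31; base plate 100 wide, 8 high, y 42 to 192; tray's open front edge at y 0, height 88 when down. The tub's place, a thin red outline on the desk 75 (x) by 107 (y), is centred at (0, -64, 0), clear of the tray seen from above.
- bar (a point): Middle of the red lifting bar, a round rod 10 mm in diameter, 66 mm long along the stand's x, held at its ends. With the tray down it is at stand (0, 176, 91) mm; free space around its middle: 60 mm towards the tray and below. It swings about the hinge line in an arc of 126 mm radius; 2 N lifts it, and it may turn between the fingers.
- tray (a joint): Ribbed aluminium tray, 46 mm wide, with a sloping front spout. Angle about the hinge, rad: 0 down (start), grows as the bar is lifted, stop at 1.2; falls back by its weight. Down, it leans back 0.1 rad. A blue lip 3 mm high parts the rows. Lifted slowly, the front row rolls from about 0.12, is gone by 0.3 and drops 25 to 70 mm beyond the front edge; the second row jumps its lip at about 1.0.
- yellow_tub: Open yellow plastic tub, 62 (own x) by 100 (own y) by 38 mm high, walls 2.5 mm, floor 2.5 mm, 70 to 140 g, loose. Origin at the centre of its underside, z up. Grip it across the 62 mm. On its place its long side (own y, either way round) lies along the stand's y. A grey tub of the same shape stands near and is not wanted.
- front_a: Brass barrel screw, a plain cylinder 16 mm in diameter and 18 mm long, 28 g, free to roll; origin at its centre, own x along its axis (starts along the stand's x). One of the two of the front row, which must go into the tub. Starts with its centre at stand (-9, +35, 102) mm.
- front_b: Brass barrel screw, a plain cylinder 16 mm in diameter and 18 mm long, 28 g, free to roll; origin at its centre, own x along its axis (starts along the stand's x). One of the two of the front row, which must go into the tub. Starts with its centre at stand (+9, +35, 102) mm.
- back_a: Brass barrel screw, a plain cylinder 16 mm in diameter and 18 mm long, 28 g, free to roll; origin at its centre, own x along its axis (starts along the stand's x). One of the two of the second row, behind the raised lip; must stay there. Starts with its centre at stand (-9, +54, 100) mm.
- back_b: Brass barrel screw, a plain cylinder 16 mm in diameter and 18 mm long, 28 g, free to roll; origin at its centre, own x along its axis (starts along the stand's x). One of the two of the second row, behind the raised lip; must stay there. Starts with its centre at stand (+9, +54, 100) mm.

How it is judged:
On the way, in this order (a step that is already met when the one before it is completed fails the run):
1. the yellow tub stands released on its place before the tray, the tray still down (x of yellow_tub in the frame of stand between -0.02 and 0.02 m and y of yellow_tub in the frame of stand between -0.084 and -0.044 m and angle between the y axis of yellow_tub and the y axis of stand, either way round below 0.26 rad and height (world z) of yellow_tub below 0.006 m and angle between yellow_tub's own z axis and vertical below 0.1 rad and contact force between the fingers and yellow_tub below 0.5 N and value of joint tray below 0.08 rad), for 0.2 s.
2. the tray is tipped by at least 0.15 rad (value of joint tray above 0.15 rad), for 0.1 s.
At the end, for the whole second after the job is handed in: Both front-row screws lie at rest inside the yellow tub; both second-row screws are still on the tray behind their lip; the tray is down (below 0.1 rad); the yellow tub stands upright, still and released on its place, within 20 mm and 15 degrees of the outline (x of yellow_tub in the frame of stand between -0.02 and 0.02 m and y of yellow_tub in the frame of stand between -0.084 and -0.044 m and angle between the y axis of yellow_tub and the y axis of stand, either way round below 0.26 rad and height (world z) of yellow_tub below 0.006 m and angle between yellow_tub's own z axis and vertical below 0.1 rad and contact force between the fingers and yellow_tub below 0.5 N and linear speed of yellow_tub below 0.03 m/s and value of joint tray below 0.1 rad and x of front_a in the frame of yellow_tub between -0.031 and 0.031 m and y of front_a in the frame of yellow_tub between -0.05 and 0.05 m and z of front_a in the frame of yellow_tub between 0 and 0.036 m and linear speed of each of front_a, front_b below 0.1 m/s and x of back_a in the frame of stand between -0.021 and 0.021 m and y of back_a in the frame of stand between 0.045 and 0.067 m and z of each of back_a, back_b in the frame of stand above 0.092 m and x of front_b in the frame of yellow_tub between -0.031 and 0.031 m and y of front_b in the frame of yellow_tub between -0.05 and 0.05 m and z of front_b in the frame of yellow_tub between 0 and 0.036 m and x of back_b in the frame of stand between -0.021 and 0.021 m and y of back_b in the frame of stand between 0.045 and 0.067 m); the robot touches nothing.
It fails at once if the fingers handle a screw (contact force between the fingers and front_a above 1 N or contact force between the fingers and front_b above 1 N or contact force between the fingers and back_a above 1 N or contact force between the fingers and back_b above 1 N).
It also fails if it takes over 64 s, if anything falls off the work surface, if the arm or the gripper's body presses on something with over 40 N, if the wrist force passes 120 N, or if a joint passes its speed limit or range.

## Robot

A 6-joint arm with a two-finger parallel gripper is mounted at the origin on the work surface. World frame = base frame: x ahead of the robot, y to its left, z up, the work surface at z = 0. Lengths are in m, angles in rad, forces in N, time in s.
With the tool pointing down it reaches from about 0.425 to 0.95 m from the base axis. Payload 3.5 kg.
Tool frame: the origin (TCP) lies midway between the tips of the shut fingers; the grasp point (between the pads) lies 19 mm behind it; x points along the fingers, y is the direction in which the jaws open and shut, and the axes are right-handed (so a half turn about x gives the same grasp; the last joint's range is limited). The gripper opens to 85 mm and grips with 20 to 120 N. Pads are 22 mm wide; open, the fingers measure 114 mm over their backs; the gripper's body (76 mm by 85 mm) begins 54 mm behind the grasp point. The pads swing forward as they close: fully open they stand 13 mm farther back than shut.
Start: joints at [-1.452, 0.286, 1.577, -0, 1.279, -0.15], TCP at [0.179, -0.651, 0.231] pointing down, gripper open.
Joint ranges: [-2.77, 2.77], [-0.9, 2.22], [0.21, 2.48], [-1.53, 4.67], [0.24, 2.81], [-2.84, 2.84]. Speed limits (rad/s): [2.79, 2.79, 3.14, 3.14, 3.14, 3.14].

## Interface

Orientations are given as a unit quaternion [x, y, z, w].
In Python, from plant import ctrl, vision gives the robot as it stands. The module is installed in compiled form; this text tells all that it offers.
- The arm moves only by the tool play_rows, never from a script. Its arguments are lists of equal length, an entry for each row: "claw": the closure in counts, from 0 (fully open) to 255 (shut); "travel": the shift along the tool's x, y, z in m, a list of three; "dr": the turn, a rotation vector about the tool's x, y, z in rad, a list of three. In form: {"claw": [claw, ...], "travel": [[tx, ty, tz], ...], "dr": [[wx, wy, wz], ...]}. A call has 1 to 20 rows; each row is the pose to reach, as a shift and turn from the pose measured when the call began, along the tool's axes at that moment; what a row does not reach only later rows make up. A row lasts 1/10 s, in which the tool goes at most 50 mm and 8.59 degrees, less where a joint would pass 70% of its speed; a pose out of reach is approached as far as the arm can. A call with a gripper value outside its range is refused whole. The fingers move at their own pace and stop on an object; "force" is the grip in N (left out, the last holds). Time passes only in rows, so rows that repeat a pose let the fingers close. It gives the time, the measured TCP pose, the force and the opening at its end, in the units of the state.
- ctrl.get_state(): the state, without advancing time (a new reading comes with each control period).
- vision.read_camera(name): name is "scene" or "top" or "wrist"; returns a dict with "img" (400x640x3 uint8, red, green, blue), "range_z" (400x640 float32, m along the optical axis (not along the pixel's ray), 0 where there is no reading), "K" (3x3 intrinsics, pixels), "world_to_cam" (4x4, takes a point from world to camera coordinates). Camera axes: x right, y up, looking along -z (the intrinsics and any distortion apply to the point x, -y, -z); pixel columns grow to the right and rows downward; lengths in m; the calibration is good to about 2 mm. A picture is of the moment at which its call begins.
- ctrl.sign_off(): hands the job in, once; it reports no verdict.
The state is a dict: "time": time; "qpos": joint angles; "dq": joint speeds; "joint_efforts": joint torques, N m; "eef_pos": TCP position; "tcp_rot": TCP orientation; "contact_force": force on the tool from outside, world axes, zero at the start; "wrist_torque": the same for the moment, N m; "opening": opening from 0.0 (shut) to 1.0 (fully open).
Only numpy, scipy, OpenCV 4.12 (cv2) and the standard library are available. Lean on these libraries where they do the work, as an engineer would, in place of code of your own. Each camera call takes 0.05 s, during which the arm holds its last target.

## Working session

There is one attempt and no reset: what is moved stays moved. The work goes in short steps, Python scripts to look and compute and a tool call to move; the robot and the scene stay as the last step left them, time stands still between calls to the robot, and variables do not carry over. Pictures are saved under pics/ and viewed, and the job is handed in when it is done.

Besides the shell and the picture viewer there is one more tool, called after "Call:" by a JSON object that holds its "api" and its "payload", one argument or row to a line. play_rows: Moves the arm, as the interface text tells. Its arguments: {"type":"object","properties":{"claw":{"type":"array","items":{"type":"number"}},"travel":{"type":"array","items":{"type":"array","items":{"type":"number"}}},"dr":{"type":"array","items":{"type":"array","items":{"type":"number"}}},"force":{"type":"number"}},"required":["claw","travel","dr"]}

```bash
mkdir -p pics; cat > h.py <<'E'
import numpy as np, cv2, pickle
from plant import ctrl, vision
def grab(name,tag):
    d=vision.read_camera(name); cv2.imwrite(f'pics/{tag}.png',d['img'][:,:,::-1]); pickle.dump(d,open(f'{tag}.pkl','wb')); return d
def cloud(d):
    K=d['K'];z=d['range_z'];v,u=np.mgrid[0:z.shape[0],0:z.shape[1]]
    x=(u-K[0,2])/K[0,0]*z;y=(v-K[1,2])/K[1,1]*z
    P=np.stack([x,-y,-z,np.ones_like(z)],-1)
    return (P@np.linalg.inv(d['world_to_cam']).T)[...,:3]
E
python3 - <<'E'
from h import *
s=ctrl.get_state();print(s)
for n in ['scene','top','wrist']:
    d=grab(n,n+'0');print(n,d['K'].tolist(),d['world_to_cam'].round(3).tolist(),{k:v for k,v in d.items() if k not in('img','range_z','K','world_to_cam')})
E
```

```text
{'time': 0.0, 'qpos': array([-1.45200949e+00,  2.87187587e-01,  1.57814587e+00,  1.20845855e-05,
        1.27858671e+00, -1.49999142e-01]), 'dq': array([ 0.00115573, -0.00112687,  0.00053947,  0.0003984 ,  0.00143548,
        0.00024138]), 'joint_efforts': array([-2.12762811e-04, -4.05977011e+01, -2.92628753e+01, -1.80180346e-04,
        5.79635191e-03,  5.33173505e-06]), 'eef_pos': array([ 0.179209  , -0.65011192,  0.22994941]), 'tcp_rot': array([ 0.70074731,  0.09556584, -0.70071345,  0.09392037]), 'contact_force': array([ 0.01425183, -0.14649649, -0.39893756]), 'wrist_torque': array([ 0.02355201,  0.02460175, -0.00403599]), 'opening': 0.9990097221735176}
scene [[412.338667155497, 0.0, 323.3955083115707], [0.0, 412.338667155497, 198.55081982312808], [0.0, 0.0, 1.0]] [[-0.105, 0.994, 0.015, 0.118], [-0.786, -0.092, 0.612, 0.382], [0.61, 0.053, 0.791, -1.413], [0.0, 0.0, 0.0, 1.0]] {}
top [[446.07786931867406, 0.0, 316.4404108878297], [0.0, 446.07786931867406, 197.86639770314167], [0.0, 0.0, 1.0]] [[-0.008, -1.0, 0.008, -0.057], [0.999, -0.008, 0.043, -0.535], [-0.043, 0.008, 0.999, -1.03], [0.0, 0.0, 0.0, 1.0]] {}
wrist [[352.4043617768266, 0.0, 316.9345159203944], [0.0, 352.4043617768266, 198.97577916699828], [0.0, 0.0, 1.0]] [[0.267, -0.964, -0.001, -0.674], [0.924, 0.256, -0.284, 0.036], [0.274, 0.074, 0.959, -0.378], [0.0, 0.0, 0.0, 1.0]] {}
```

View pics/scene0.png

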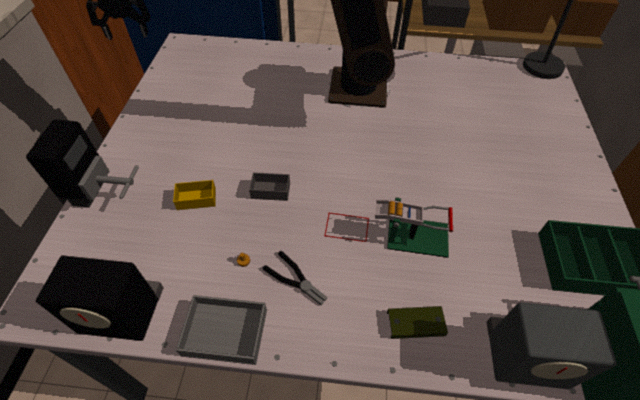

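View pics/top0.png

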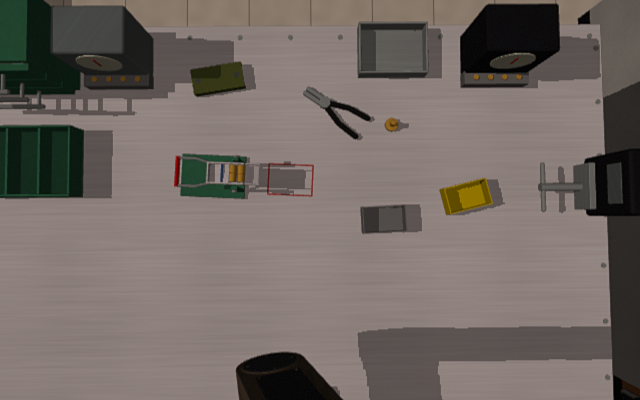

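View pics/wrist0.png

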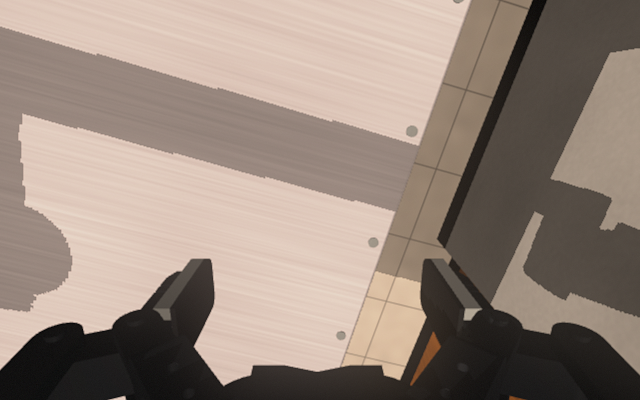

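The top view shows the yellow tub at about (466,197), the red outline at (290,180), the tray on its stand at (215,176) and the red bar at (178,171). The grey tub is at (390,219). Next I'll measure all of these.

```bash
python3 - <<'E'
from h import *
for n in ['top','scene']:
    d=pickle.load(open(n+'0.pkl','rb'));P=cloud(d);hsv=cv2.cvtColor(d['img'],cv2.COLOR_RGB2HSV);H,S,V=[hsv[...,i].astype(int) for i in range(3)]
    ok=(P[...,0]>0.3)&(P[...,0]<.95)&(d['range_z']>0)
    yel=(H>18)&(H<34)&(S>150)&ok&(V>60)
    c,l,st,ce=cv2.connectedComponentsWithStats(yel.astype(np.uint8))
    print(n)
    for i in range(1,c):
        if st[i,4]>100:
            Q=P[l==i];print('yel',st[i].tolist(),Q.mean(0).round(4),Q[:,2].min().round(4),Q[:,2].max().round(4))
            R=Q[Q[:,2]>0.030]
            if len(R)>20:
                r=cv2.minAreaRect((R[:,:2]*1000).astype(np.float32));print(' rim',len(R),r, cv2.boxPoints(r).round(1).tolist())
    red=((H<6)|(H>174))&(S>150)&(V>70)&ok
    c,l,st,ce=cv2.connectedComponentsWithStats(red.astype(np.uint8),connectivity=8)
    for i in range(1,c):
        if st[i,4]>15:
            Q=P[l==i];print('red',st[i].tolist(),Q.mean(0).round(4),Q[:,2].min().round(4),Q[:,2].max().round(4),cv2.minAreaRect((Q[:,:2]*1000).astype(np.float32)))
    Q=P[red&(P[...,2]>0.07)]
    gr=(H>65)&(H<90)&(S>120)&ok&(P[...,2]<.02)&(P[...,1]>-.1)&(P[...,1]<.4)
    Q=P[gr];Q=Q[Q[:,2]<.015];print('plate',len(Q),cv2.minAreaRect((Q[:,:2]*1000).astype(np.float32)),Q[:,2].mean())
    T=P[ok&(P[...,2]<.012)&(P[...,1]<-.1)];print('desk z',np.median(T[:,2]))
E
```

```text
top
yel [440, 178, 53, 36, 1270] [ 0.5356 -0.4117  0.0097] -0.004 0.0407
 rim 186 ((535.9593505859375, -407.3138732910156), (60.482643127441406, 101.63138580322266), 13.932061195373535) [[494.3999938964844, -365.29998779296875], [518.7999877929688, -463.8999938964844], [577.5, -449.3999938964844], [553.0999755859375, -350.70001220703125]]
red [174, 156, 6, 30, 109] [0.5909 0.2393 0.0955] 0.0914 0.1005 ((591.6199951171875, 239.21200561523438), (8.758543968200684, 62.7151985168457), 87.1439437866211)
red [268, 164, 2, 21, 23] [0.5932 0.0517 0.0009] -0.0028 0.0047 ((591.9462890625, 51.164154052734375), (2.8368685245513916, 47.7244758605957), 89.96976470947266)
red [311, 165, 3, 30, 33] [ 5.774e-01 -5.140e-02  4.000e-04] -0.0042 0.0038 ((578.2809448242188, -51.53753662109375), (2.659578561782837, 69.21598052978516), 87.31139373779297)
plate 1241 ((588.1073608398438, 180.82177734375), (146.37533569335938, 95.23155975341797), 87.0621337890625) 0.007299090507297749
desk z -0.00021792132299958134
scene
yel [173, 180, 42, 30, 1023] [ 0.5345 -0.4089  0.0175] -0.0024 0.0407
 rim 246 ((535.597412109375, -404.5312194824219), (65.94995880126953, 100.8021240234375), 13.03641128540039) [[492.1000061035156, -362.8999938964844], [514.7999877929688, -461.1000061035156], [579.0999755859375, -446.20001220703125], [556.4000244140625, -348.0]]
red [449, 207, 4, 23, 75] [0.593  0.2405 0.0959] 0.0925 0.0998 ((589.1141357421875, 241.44688415527344), (7.736266613006592, 64.90266418457031), 85.55831909179688)
plate 1269 ((588.76171875, 182.33413696289062), (145.13037109375, 98.36622619628906), 86.83560943603516) 0.008078343411434097
desk z -0.0007878478737707306
```

```bash
python3 - <<'E'
import cv2
a=cv2.imread('pics/top0.png');cv2.imwrite('pics/c1.png',cv2.resize(a[140:250,160:320],None,fx=5,fy=5,interpolation=cv2.INTER_NEAREST))
cv2.imwrite('pics/c2.png',cv2.resize(a[160:250,350:510],None,fx=5,fy=5,interpolation=cv2.INTER_NEAREST))
E
cat >> h.py <<'E'
from scipy.spatial.transform import Rotation as R
# tool-down orientation with jaw (tool y) along world yaw angle a (rad)
def down(a):
    y=np.array([np.cos(a),np.sin(a),0]);x=np.array([0,0,-1.]);return R.from_matrix(np.stack([x,y,np.cross(x,y)],1))
def delta(pos,rot=None):
    s=ctrl.get_state();r0=R.from_quat(s['tcp_rot'])
    t=r0.inv().apply(np.array(pos)-s['eef_pos'])
    dr=np.zeros(3) if rot is None else (r0.inv()*rot).as_rotvec()
    print('travel',t.round(4).tolist(),'dr',dr.round(4).tolist(),'| t',round(s['time'],2),'p',s['eef_pos'].round(4),'op',round(s['opening'],3),'F',s['contact_force'].round(2),'q',s['qpos'].round(2))
    return t,dr
E
python3 - <<'E'
from h import *
print(R.from_quat(ctrl.get_state()['tcp_rot']).as_matrix().round(3))
for a in (13.5,193.5): delta([.536,-.406,.12],down(np.radians(a)))
E
```

```text
[[-0.     0.266 -0.964]
 [ 0.002 -0.964 -0.266]
 [-1.    -0.002 -0.   ]]
travel [0.1106, -0.1405, -0.4088] dr [-1.5376, -0.0017, 0.0013] | t 0.15 p [ 0.1792 -0.6502  0.2302] op 0.999 F [-0.68  0.48  0.23] q [-1.45  0.29  1.58  0.    1.28 -0.15]
travel [0.1106, -0.1405, -0.4088] dr [1.604, 0.0013, 0.0017] | t 0.15 p [ 0.1792 -0.6502  0.2302] op 0.999 F [-0.68  0.48  0.23] q [-1.45  0.29  1.58  0.    1.28 -0.15]
```

View pics/c1.png

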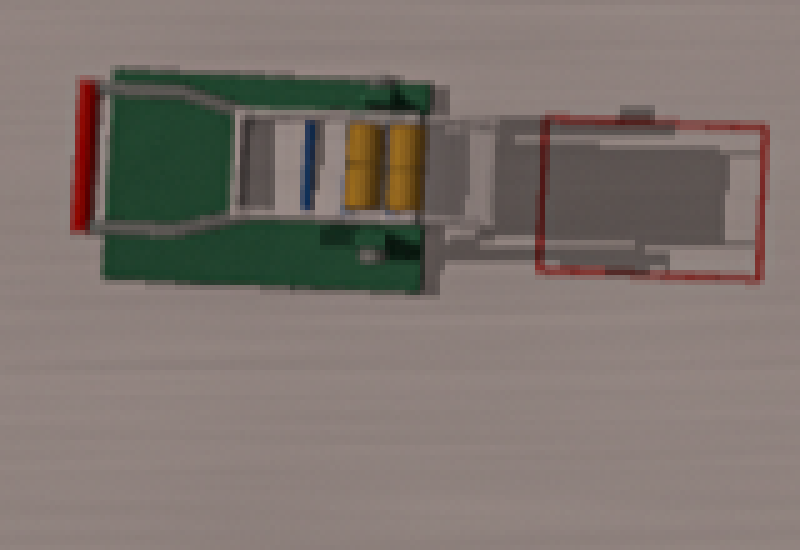

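The crop shows the bar at the left, the blue lip, both brass rows and the outline. The stand's yaw is about -3°. The outline's centre works out at about (0.5795, 0.001). I'll move above the yellow tub now.

Call:
{"api": "play_rows", "payload": {
  "claw": [0, 0, 0, 0, 0, 0, 0, 0, 0, 0, 0, 0, 0, 0],
  "travel": [
    [0.11, -0.14, -0.409],
    [0.11, -0.14, -0.409],
    [0.11, -0.14, -0.409],
    [0.11, -0.14, -0.409],
    [0.11, -0.14, -0.409],
    [0.11, -0.14, -0.409],
    [0.11, -0.14, -0.409],
    [0.11, -0.14, -0.409],
    [0.11, -0.14, -0.409],
    [0.11, -0.14, -0.409],
    [0.11, -0.14, -0.409],
    [0.11, -0.14, -0.409],
    [0.11, -0.14, -0.409],
    [0.11, -0.14, -0.409]
  ],
  "dr": [
    [-1.538, 0, 0],
    [-1.538, 0, 0],
    [-1.538, 0, 0],
    [-1.538, 0, 0],
    [-1.538, 0, 0],
    [-1.538, 0, 0],
    [-1.538, 0, 0],
    [-1.538, 0, 0],
    [-1.538, 0, 0],
    [-1.538, 0, 0],
    [-1.538, 0, 0],
    [-1.538, 0, 0],
    [-1.538, 0, 0],
    [-1.538, 0, 0]
  ],
  "force": 30
}}

```text
time: 1.55
eef_pos: [0.536, -0.4067, 0.1206]
tcp_rot: [0.438, 0.556, -0.438, 0.555]
contact_force: [0.1, -0.1, 0.2]
opening: 1.002
```

```bash
python3 - <<'E'
from h import *
delta([.536,-.406,.0],down(np.radians(13.5)))
d=grab('wrist','wrist1')
P=cloud(d);hsv=cv2.cvtColor(d['img'],cv2.COLOR_RGB2HSV);H,S,V=[hsv[...,i].astype(int) for i in range(3)]
yel=(H>18)&(H<34)&(S>150)&(V>60)&(P[...,2]>.03)&(P[...,2]<.05)&(d['range_z']>0)
print(yel.sum(),cv2.minAreaRect((P[yel][:,:2]*1000).astype(np.float32)))
E
```

```text
travel [0.1206, 0.0001, -0.0005] dr [-0.0009, -0.0019, -0.0002] | t 1.55 p [ 0.536  -0.4067  0.1206] op 1.002 F [ 0.1  -0.15  0.17] q [-0.8   0.39  1.66  0.    1.1  -1.04]
2464 ((649.9798583984375, -407.0063781738281), (111.84186553955078, 313.5049743652344), 89.20655059814453)
```

View pics/wrist1.png

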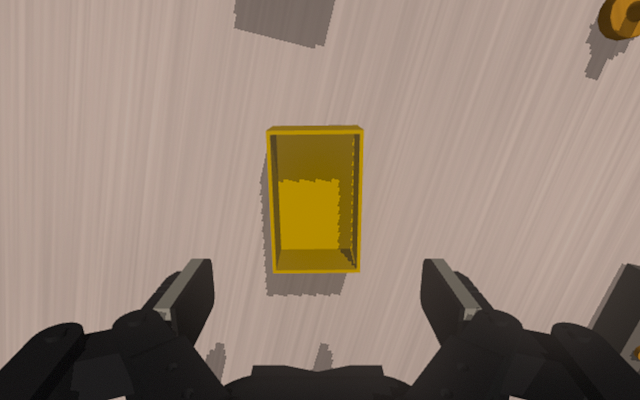

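The wrist view shows the tub at columns 267–362, rows 126–272. It sits square to the jaws and between them. I'll measure it more exactly.

```bash
python3 - <<'E'
from h import *
d=pickle.load(open('wrist1.pkl','rb'))
P=cloud(d);hsv=cv2.cvtColor(d['img'],cv2.COLOR_RGB2HSV);H,S,V=[hsv[...,i].astype(int) for i in range(3)]
u=np.arange(640)[None]
yel=(H>18)&(H<34)&(S>150)&(V>40)&(P[...,2]>.03)&(P[...,2]<.05)&(d['range_z']>0)&(u<400)
r=cv2.minAreaRect((P[yel][:,:2]*1000).astype(np.float32));print(yel.sum(),r,P[yel][:,2].max())
s=ctrl.get_state();r0=R.from_quat(s['tcp_rot']);print(r0.inv().apply(np.array([r[0][0]/1e3,r[0][1]/1e3,.0])-s['eef_pos']))
E
```

```text
2463 ((535.491455078125, -405.81610107421875), (61.92047119140625, 100.93944549560547), 14.029741287231445) 0.03962356056050273
[ 0.12068243 -0.00033098 -0.00085158]
```

Call:
{"api": "play_rows", "payload": {
  "claw": [0, 0, 0, 0, 0, 0, 255, 255, 255, 255, 255, 255, 255, 255],
  "travel": [
    [0.04, 0, -0.001],
    [0.08, 0, -0.001],
    [0.105, 0, -0.001],
    [0.118, 0, -0.001],
    [0.118, 0, -0.001],
    [0.118, 0, -0.001],
    [0.118, 0, -0.001],
    [0.118, 0, -0.001],
    [0.118, 0, -0.001],
    [0.118, 0, -0.001],
    [0.118, 0, -0.001],
    [0.118, 0, -0.001],
    [0.118, 0, -0.001],
    [0.118, 0, -0.001]
  ],
  "dr": [
    [0, 0, 0],
    [0, 0, 0],
    [0, 0, 0],
    [0, 0, 0],
    [0, 0, 0],
    [0, 0, 0],
    [0, 0, 0],
    [0, 0, 0],
    [0, 0, 0],
    [0, 0, 0],
    [0, 0, 0],
    [0, 0, 0],
    [0, 0, 0],
    [0, 0, 0]
  ],
  "force": 30
}}

```text
time: 3.0
eef_pos: [0.537, -0.4068, 0.0051]
tcp_rot: [0.438, 0.554, -0.438, 0.556]
contact_force: [-1.9, -0.1, 7.3]
opening: 0.716
```

```bash
python3 - <<'E'
from h import *
delta([.5795,.001,.1],down(np.radians(-3)))
E
```

```text
travel [-0.0952, 0.1365, -0.3866] dr [0.2872, 0.0012, -0.0023] | t 3.0 p [ 0.537  -0.4068  0.0051] op 0.716 F [-1.85 -0.07  7.3 ] q [-0.8   0.53  1.7   0.    0.91 -1.03]
```

The opening of 0.716 is about 61 mm, so the tub is gripped. I'll lift it and check.

Call:
{"api": "play_rows", "payload": {
  "claw": [255, 255, 255, 255, 255, 255],
  "travel": [
    [-0.015, 0, 0],
    [-0.04, 0, 0],
    [-0.08, 0, 0],
    [-0.11, 0, 0],
    [-0.11, 0, 0],
    [-0.11, 0, 0]
  ],
  "dr": [
    [0, 0, 0],
    [0, 0, 0],
    [0, 0, 0],
    [0, 0, 0],
    [0, 0, 0],
    [0, 0, 0]
  ]
}}

```text
time: 3.6
eef_pos: [0.5368, -0.4067, 0.116]
tcp_rot: [0.438, 0.554, -0.438, 0.557]
contact_force: [0.1, -0.7, -2.0]
opening: 0.718
```

```bash
python3 - <<'E'
from h import *
d=grab('scene','scene2')
P=cloud(d);hsv=cv2.cvtColor(d['img'],cv2.COLOR_RGB2HSV);H,S,V=[hsv[...,i].astype(int) for i in range(3)]
yel=(H>18)&(H<34)&(S>130)&(V>40)&(P[...,1]<-.3)&(P[...,0]<.63)&(d['range_z']>0)
Q=P[yel&(P[...,2]>.06)];print(len(Q),Q.min(0),Q.max(0))
delta([.5795,.001,.115],down(np.radians(-3)))
cv2.imwrite('pics/c3.png',cv2.resize(d['img'][100:260,100:340,::-1],None,fx=3,fy=3))
E
```

```text
851 [ 0.49637538 -0.45780355  0.10866173] [ 0.60486685 -0.33820437  0.44512803]
travel [-0.0007, 0.1371, -0.3856] dr [0.2872, -0.0005, -0.001] | t 3.65 p [ 0.5359 -0.4059  0.114 ] op 0.719 F [ 0.1   0.21 -1.76] q [-0.8   0.39  1.67  0.    1.08 -1.03]
```

View pics/c3.png

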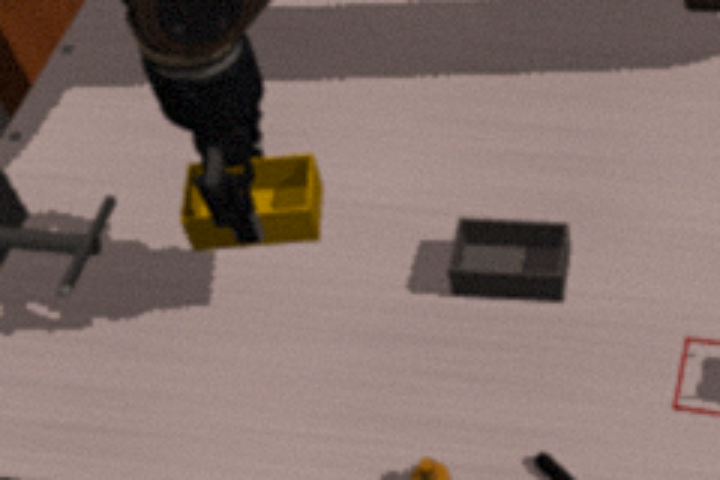

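The tub is held level and off the desk. I'll carry it to the outline.

Call:
{"api": "play_rows", "payload": {
  "claw": [255, 255, 255, 255, 255, 255, 255, 255, 255, 255, 255, 255, 255, 255, 255, 255],
  "travel": [
    [0, 0.005, -0.015],
    [0, 0.016, -0.045],
    [0, 0.028, -0.08],
    [0, 0.041, -0.115],
    [0, 0.053, -0.15],
    [0, 0.066, -0.185],
    [0, 0.078, -0.22],
    [0, 0.091, -0.255],
    [0, 0.103, -0.29],
    [0, 0.116, -0.325],
    [0, 0.126, -0.355],
    [0, 0.133, -0.375],
    [0, 0.137, -0.385],
    [0, 0.137, -0.385],
    [0, 0.137, -0.385],
    [0, 0.137, -0.385]
  ],
  "dr": [
    [0.01, 0, 0],
    [0.03, 0, 0],
    [0.06, 0, 0],
    [0.085, 0, 0],
    [0.11, 0, 0],
    [0.14, 0, 0],
    [0.165, 0, 0],
    [0.19, 0, 0],
    [0.215, 0, 0],
    [0.24, 0, 0],
    [0.265, 0, 0],
    [0.28, 0, 0],
    [0.287, 0, 0],
    [0.287, 0, 0],
    [0.287, 0, 0],
    [0.287, 0, 0]
  ]
}}

```text
time: 5.25
eef_pos: [0.5794, -0.0005, 0.1139]
tcp_rot: [0.513, 0.487, -0.513, 0.486]
contact_force: [0.7, -0.8, -0.9]
opening: 0.717
```

```bash
python3 - <<'E'
from h import *
d=grab('top','top3')
delta([.5795,.001,.005],down(np.radians(-3)))
cv2.imwrite('pics/c4.png',cv2.resize(d['img'][120:260,160:340,::-1],None,fx=4,fy=4))
E
```

```text
travel [0.1091, -0.0001, -0.0016] dr [-0.0012, -0.0005, -0.0005] | t 5.3 p [ 0.5795 -0.0007  0.1141] op 0.721 F [-0.02  0.41 -1.79] q [-0.18  0.2   1.91  0.    1.03 -0.12]
```

View pics/c4.png

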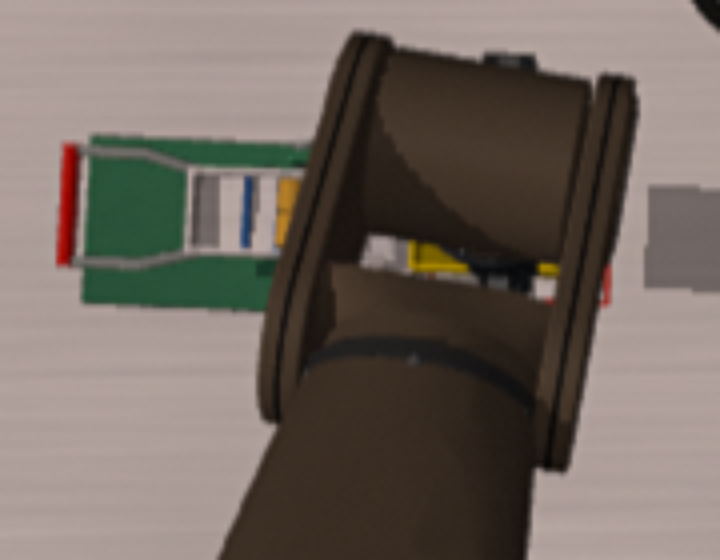

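The arm hides most of the tub here, but a yellow strip shows over the outline. The TCP is on target, so I'll lower and release.

Call:
{"api": "play_rows", "payload": {
  "claw": [255, 255, 255, 255, 255, 255, 255, 255, 255, 0, 0, 0, 0, 0, 0],
  "travel": [
    [0.02, 0, -0.001],
    [0.045, 0, -0.001],
    [0.07, 0, -0.001],
    [0.09, 0, -0.001],
    [0.1, 0, -0.001],
    [0.105, 0, -0.001],
    [0.109, 0, -0.001],
    [0.109, 0, -0.001],
    [0.109, 0, -0.001],
    [0.108, 0, -0.001],
    [0.107, 0, -0.001],
    [0.107, 0, -0.001],
    [0.107, 0, -0.001],
    [0.107, 0, -0.001],
    [0.107, 0, -0.001]
  ],
  "dr": [
    [0, 0, 0],
    [0, 0, 0],
    [0, 0, 0],
    [0, 0, 0],
    [0, 0, 0],
    [0, 0, 0],
    [0, 0, 0],
    [0, 0, 0],
    [0, 0, 0],
    [0, 0, 0],
    [0, 0, 0],
    [0, 0, 0],
    [0, 0, 0],
    [0, 0, 0],
    [0, 0, 0]
  ]
}}

```text
time: 6.8
eef_pos: [0.5795, 0.0004, 0.0071]
tcp_rot: [0.513, 0.486, -0.513, 0.486]
contact_force: [-0.8, 0.4, -0.4]
opening: 0.998
```

```bash
python3 - <<'E'
from h import *
delta([.5795,.001,.2])
E
```

```text
travel [-0.1929, 0.0, -0.0007] dr [0.0, 0.0, 0.0] | t 6.8 p [5.795e-01 4.000e-04 7.100e-03] op 0.998 F [-0.77  0.39 -0.36] q [-0.17  0.37  1.94  0.    0.84 -0.12]
```

Released. I'll go up, then over to the bar with the jaws turned 90°.

Call:
{"api": "play_rows", "payload": {
  "claw": [0, 0, 0, 0, 0, 0, 0, 0, 0, 0, 0, 0, 0, 0, 0, 0, 0, 0, 0],
  "travel": [
    [-0.02, 0, 0],
    [-0.06, 0, 0],
    [-0.11, 0, 0],
    [-0.16, 0, 0],
    [-0.2, 0, 0],
    [-0.213, 0, -0.04],
    [-0.213, -0.001, -0.08],
    [-0.213, -0.001, -0.12],
    [-0.213, -0.001, -0.16],
    [-0.213, -0.001, -0.2],
    [-0.213, -0.001, -0.239],
    [-0.213, -0.001, -0.239],
    [-0.213, -0.001, -0.239],
    [-0.213, -0.001, -0.239],
    [-0.213, -0.001, -0.239],
    [-0.213, -0.001, -0.239],
    [-0.213, -0.001, -0.239],
    [-0.213, -0.001, -0.239],
    [-0.213, -0.001, -0.239]
  ],
  "dr": [
    [0, 0, 0],
    [0, 0, 0],
    [0, 0, 0],
    [0, 0, 0],
    [-0.1, 0, 0],
    [-0.24, 0, 0],
    [-0.38, 0, 0],
    [-0.52, 0, 0],
    [-0.66, 0, 0],
    [-0.8, 0, 0],
    [-0.94, 0, 0],
    [-1.08, 0, 0],
    [-1.22, 0, 0],
    [-1.36, 0, 0],
    [-1.5, 0, 0],
    [-1.57, 0, 0],
    [-1.57, 0, 0],
    [-1.57, 0, 0],
    [-1.57, 0, 0]
  ]
}}

```text
time: 8.7
eef_pos: [0.5912, 0.239, 0.2201]
tcp_rot: [0.02, 0.707, -0.019, 0.707]
contact_force: [0.1, -0.5, 0.9]
opening: 1.001
```

```bash
python3 - <<'E'
from h import *
delta([.591,.24,.076],down(np.radians(87)))
for n in ['top','wrist','scene']:
    d=grab(n,n+'4');P=cloud(d);hsv=cv2.cvtColor(d['img'],cv2.COLOR_RGB2HSV);H,S,V=[hsv[...,i].astype(int) for i in range(3)]
    ok=(P[...,0]>0.3)&(P[...,0]<.95)&(d['range_z']>0)
    yel=(H>18)&(H<34)&(S>150)&(V>40)&ok&(P[...,2]>.03)&(P[...,2]<.05)&(abs(P[...,1])<.1)
    red=((H<6)|(H>174))&(S>150)&(V>50)&ok&(P[...,2]>.08)&(P[...,2]<.12)
    for k,m in(('yel',yel),('red',red)):
        if m.sum()>10: 
            r=cv2.minAreaRect((P[m][:,:2]*1000).astype(np.float32));print(n,k,m.sum(),r,P[m][:,2].max())
E
```

```text
travel [0.1441, 0.0009, -0.0002] dr [-0.003, 0.0003, -0.0005] | t 8.7 p [0.5912 0.239  0.2201] op 1.001 F [ 0.1  -0.48  0.89] q [ 0.23  0.21  1.68  0.    1.24 -1.29]
top yel 134 ((581.355224609375, 0.2850914001464844), (99.65728759765625, 60.202659606933594), 87.00521850585938) 0.04160128814911679
top red 70 ((689.873779296875, -40.65362548828125), (891.03076171875, 259.60296630859375), 89.95442199707031) 0.1194965018356483
wrist yel 1422 ((580.9357299804688, 1.5483169555664062), (101.98412322998047, 62.19099044799805), 87.08808898925781) 0.03955367082570005
wrist red 937 ((587.611572265625, 172.299560546875), (147.06227111816406, 65.86947631835938), 87.40910339355469) 0.09777700285877178
scene yel 215 ((581.0787963867188, 1.7494850158691406), (98.83753967285156, 65.08458709716797), 87.0526351928711) 0.04197522522934927
scene red 96 ((918.6273803710938, -31.969512939453125), (398.6860656738281, 814.4717407226562), 26.620927810668945) 0.11993527099040557
```

View pics/wrist4.png

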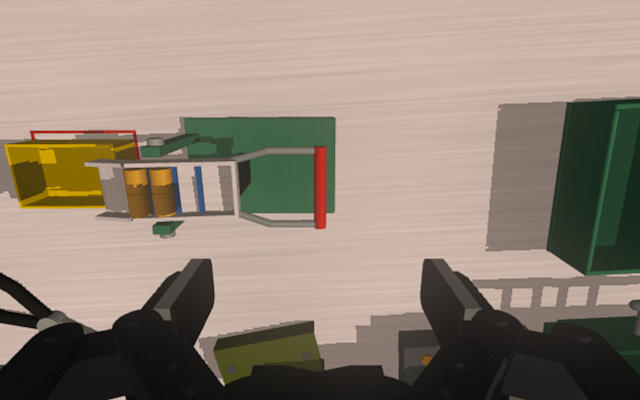

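View pics/scene4.png

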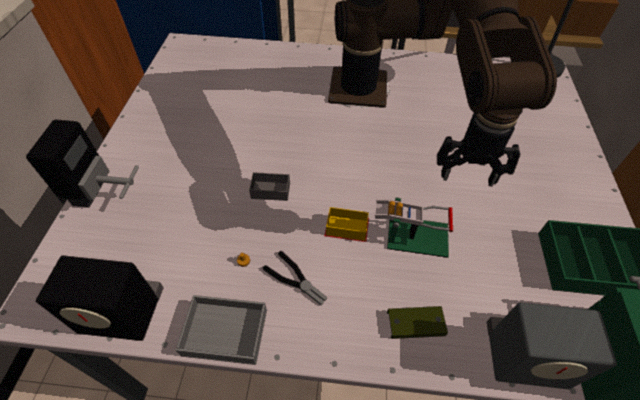

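The tub now stands at about (0.581, 0.0015), yaw -3°, on the outline. In the wrist view it is at columns 5–138, and the bar is at columns 314–326, rows 147–228. I'll measure the bar precisely.

```bash
python3 - <<'E'
from h import *
d=pickle.load(open('wrist4.pkl','rb'))
P=cloud(d);hsv=cv2.cvtColor(d['img'],cv2.COLOR_RGB2HSV);H,S,V=[hsv[...,i].astype(int) for i in range(3)]
m=((H<6)|(H>174))&(S>150)&(V>50)&(P[...,2]>.08)&(P[...,1]>.2)&(d['range_z']>0)
r=cv2.minAreaRect((P[m][:,:2]*1000).astype(np.float32));print(r,P[m][:,2].max(),np.percentile(P[m][:,2],90))
delta([r[0][0]/1e3,r[0][1]/1e3,.078],down(np.radians(87)))
E
```

```text
((590.7298583984375, 241.30075073242188), (8.855292320251465, 65.86805725097656), 87.26043701171875) 0.09777700285877178 0.09658756785872884
travel [0.1421, 0.0022, -0.0006] dr [-0.0025, 0.0003, -0.0005] | t 8.85 p [0.5912 0.239  0.2201] op 1.0 F [ 0.   -0.53 -0.42] q [ 0.23  0.21  1.68  0.    1.24 -1.29]
```

Call:
{"api": "play_rows", "payload": {
  "claw": [0, 0, 0, 0, 0, 100, 160, 255, 255, 255, 255, 255, 255, 255, 255, 255],
  "travel": [
    [0.04, 0.0015, 0],
    [0.08, 0.0015, 0],
    [0.12, 0.0015, 0],
    [0.149, 0.0015, 0],
    [0.149, 0.0015, 0],
    [0.149, 0.0015, 0],
    [0.149, 0.0015, 0],
    [0.149, 0.0015, 0],
    [0.149, 0.0015, 0],
    [0.149, 0.0015, 0],
    [0.149, 0.0015, 0],
    [0.149, 0.0015, 0],
    [0.149, 0.0015, 0],
    [0.149, 0.0015, 0],
    [0.149, 0.0015, 0],
    [0.149, 0.0015, 0]
  ],
  "dr": [
    [0, 0, 0],
    [0, 0, 0],
    [0, 0, 0],
    [0, 0, 0],
    [0, 0, 0],
    [0, 0, 0],
    [0, 0, 0],
    [0, 0, 0],
    [0, 0, 0],
    [0, 0, 0],
    [0, 0, 0],
    [0, 0, 0],
    [0, 0, 0],
    [0, 0, 0],
    [0, 0, 0],
    [0, 0, 0]
  ],
  "force": 20
}}

```text
time: 10.45
eef_pos: [0.592, 0.241, 0.0722]
tcp_rot: [0.02, 0.706, -0.019, 0.707]
contact_force: [-2.0, 1.2, 6.9]
opening: 0.11
```

```bash
python3 - <<'E'
from h import *
delta([.591,.24,.071])
d=grab('wrist','wrist5')
for th in np.arange(0,.4,.04): print(th.round(2), (126*np.sin(th-.008)+1).round(1),(126*(1-np.cos(th-.008))).round(1))
E
```

```text
travel [0.0012, -0.001, -0.0009] dr [0.0, 0.0, 0.0] | t 10.45 p [0.592  0.241  0.0722] op 0.11 F [-1.97  1.2   6.86] q [ 0.23  0.38  1.77  0.    0.99 -1.29]
0.0 -0.0 0.0
0.04 5.0 0.1
0.08 10.1 0.3
0.12 15.1 0.8
0.16 20.1 1.5
0.2 25.0 2.3
0.24 30.0 3.4
0.28 34.9 4.6
0.32 39.7 6.1
0.36 44.4 7.7
```

View pics/wrist5.png

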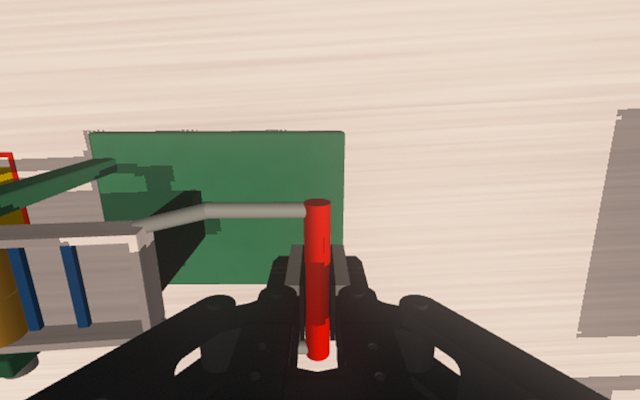

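The bar is gripped: the opening is about 9.4 mm and the rod sits between the pads at columns 305–330. First slow lift, to about 0.11 rad.

Call:
{"api": "play_rows", "payload": {
  "claw": [255, 255, 255, 255, 255, 255, 255, 255, 255, 255, 255, 255, 255, 255, 255, 255, 255],
  "travel": [
    [-0.0005, 0, 0],
    [-0.001, 0, 0],
    [-0.002, 0, 0],
    [-0.003, 0, 0],
    [-0.004, 0, 0],
    [-0.005, -0.0001, 0],
    [-0.006, -0.0001, 0],
    [-0.007, -0.0001, 0],
    [-0.008, -0.0002, 0],
    [-0.009, -0.0002, 0],
    [-0.01, -0.0003, 0],
    [-0.011, -0.0004, 0],
    [-0.012, -0.0005, 0],
    [-0.013, -0.0006, 0],
    [-0.013, -0.0006, 0],
    [-0.013, -0.0006, 0],
    [-0.013, -0.0006, 0]
  ],
  "dr": [
    [0, 0, 0],
    [0, 0, 0],
    [0, 0, 0],
    [0, 0, 0],
    [0, 0, 0],
    [0, 0, 0],
    [0, 0, 0],
    [0, 0, 0],
    [0, 0, 0],
    [0, 0, 0],
    [0, 0, 0],
    [0, 0, 0],
    [0, 0, 0],
    [0, 0, 0],
    [0, 0, 0],
    [0, 0, 0],
    [0, 0, 0]
  ]
}}

```text
time: 12.2
eef_pos: [0.5919, 0.2404, 0.0853]
tcp_rot: [0.02, 0.706, -0.019, 0.707]
contact_force: [1.1, 1.5, -0.0]
opening: 0.105
```

```bash
python3 - <<'E'
from h import *
delta([.592,.241,.0722])
d=grab('wrist','wrist6');d=grab('scene','scene6')
cv2.imwrite('pics/c6.png',cv2.resize(d['img'][160:280,300:480,::-1],None,fx=4,fy=4))
E
```

```text
travel [0.0131, 0.0006, 0.0001] dr [0.0, 0.0, 0.0] | t 12.2 p [0.5919 0.2404 0.0853] op 0.105 F [ 1.06  1.45 -0.02] q [ 0.23  0.36  1.77  0.    1.01 -1.29]
```

View pics/c6.png

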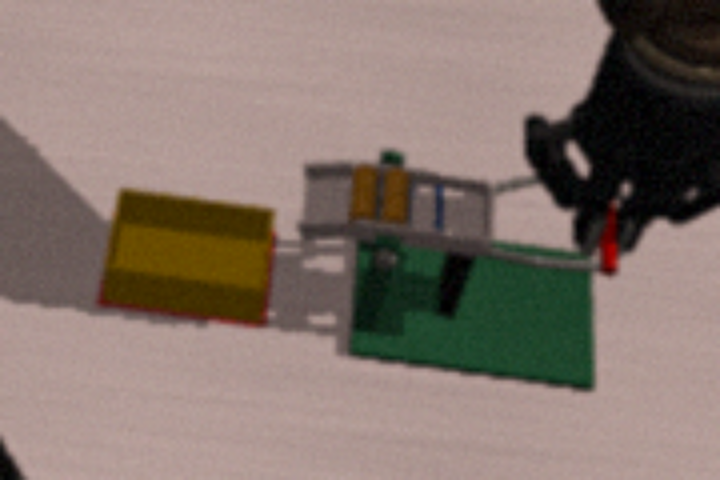

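View pics/wrist6.png

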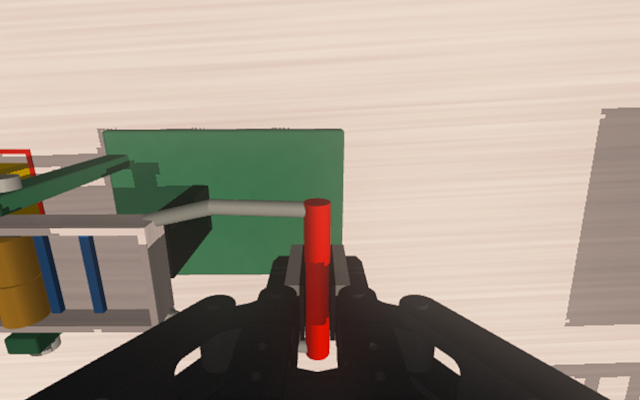

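The tray rises with the bar, and all four screws are still in place (brass at about (352–408, 195) in the crop). I'll carry on slowly to about 0.29 rad.

Call:
{"api": "play_rows", "payload": {
  "claw": [255, 255, 255, 255, 255, 255, 255, 255, 255, 255, 255, 255, 255, 255, 255, 255, 255, 255, 255, 255],
  "travel": [
    [-0.001, 0, 0],
    [-0.002, -0.0001, 0],
    [-0.003, -0.0002, 0],
    [-0.004, -0.0003, 0],
    [-0.005, -0.0005, 0],
    [-0.006, -0.0006, 0],
    [-0.007, -0.0008, 0],
    [-0.008, -0.001, 0],
    [-0.009, -0.0011, 0],
    [-0.01, -0.0013, 0],
    [-0.011, -0.0015, 0],
    [-0.012, -0.0017, 0],
    [-0.013, -0.0019, 0],
    [-0.014, -0.0021, 0],
    [-0.015, -0.0024, 0],
    [-0.016, -0.0026, 0],
    [-0.018, -0.003, 0],
    [-0.02, -0.0035, 0],
    [-0.022, -0.004, 0],
    [-0.023, -0.0042, 0]
  ],
  "dr": [
    [0, 0, 0],
    [0, 0, 0],
    [0, 0, 0],
    [0, 0, 0],
    [0, 0, 0],
    [0, 0, 0],
    [0, 0, 0],
    [0, 0, 0],
    [0, 0, 0],
    [0, 0, 0],
    [0, 0, 0],
    [0, 0, 0],
    [0, 0, 0],
    [0, 0, 0],
    [0, 0, 0],
    [0, 0, 0],
    [0, 0, 0],
    [0, 0, 0],
    [0, 0, 0],
    [0, 0, 0]
  ]
}}

```text
time: 14.3
eef_pos: [0.5916, 0.2362, 0.1086]
tcp_rot: [0.02, 0.706, -0.019, 0.708]
contact_force: [2.3, 1.9, -1.5]
opening: 0.109
```

```bash
python3 - <<'E'
from h import *
delta([.592,.241,.0722])
d=grab('scene','scene7')
cv2.imwrite('pics/c7.png',cv2.resize(d['img'][160:280,300:480,::-1],None,fx=4,fy=4))
E
```

```text
travel [0.0364, 0.0048, 0.0] dr [0.0, 0.0, 0.0] | t 14.3 p [0.5916 0.2362 0.1086] op 0.109 F [ 2.32  1.86 -1.5 ] q [ 0.22  0.33  1.76  0.    1.05 -1.3 ]
```

View pics/c7.png

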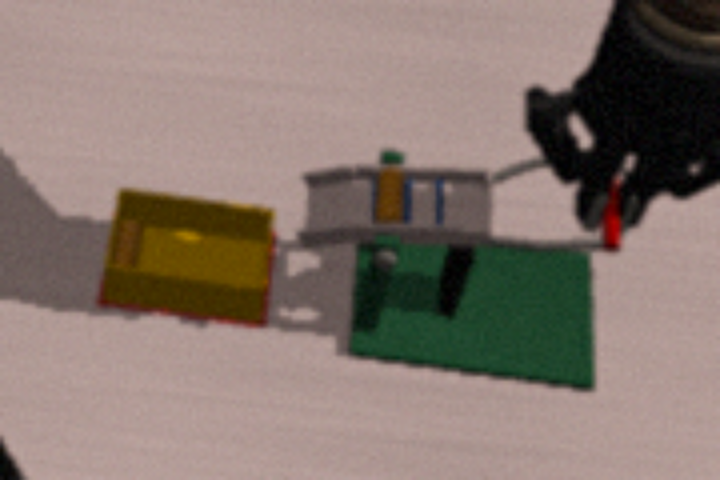

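The front row has left the tray and lies at the far end of the tub (crop ~(127,243)). The second row is still behind its lip (~(390,195)). I'll lower slowly.

Call:
{"api": "play_rows", "payload": {
  "claw": [255, 255, 255, 255, 255, 255, 255, 255, 255, 255, 255, 255, 255, 255, 255, 255, 255, 255, 255, 255],
  "travel": [
    [0.001, 0.0003, 0],
    [0.003, 0.0008, 0],
    [0.005, 0.0013, 0],
    [0.007, 0.0018, 0],
    [0.009, 0.0022, 0],
    [0.011, 0.0026, 0],
    [0.013, 0.003, 0],
    [0.015, 0.0033, 0],
    [0.017, 0.0036, 0],
    [0.019, 0.0038, 0],
    [0.021, 0.004, 0],
    [0.023, 0.0042, 0],
    [0.025, 0.0044, 0],
    [0.027, 0.0046, 0],
    [0.029, 0.0047, 0],
    [0.031, 0.0048, 0],
    [0.033, 0.0048, 0],
    [0.035, 0.0048, 0],
    [0.036, 0.0048, 0],
    [0.0365, 0.0048, 0]
  ],
  "dr": [
    [0, 0, 0],
    [0, 0, 0],
    [0, 0, 0],
    [0, 0, 0],
    [0, 0, 0],
    [0, 0, 0],
    [0, 0, 0],
    [0, 0, 0],
    [0, 0, 0],
    [0, 0, 0],
    [0, 0, 0],
    [0, 0, 0],
    [0, 0, 0],
    [0, 0, 0],
    [0, 0, 0],
    [0, 0, 0],
    [0, 0, 0],
    [0, 0, 0],
    [0, 0, 0],
    [0, 0, 0]
  ]
}}

```text
time: 16.35
eef_pos: [0.592, 0.241, 0.0725]
tcp_rot: [0.02, 0.706, -0.019, 0.707]
contact_force: [-1.7, 0.4, 3.3]
opening: 0.104
```

```bash
python3 - <<'E'
from h import *
delta([.592,.241,.0722])
d=grab('scene','scene8')
cv2.imwrite('pics/c8.png',cv2.resize(d['img'][160:280,300:480,::-1],None,fx=4,fy=4))
E
```

```text
travel [0.0003, 0.0, 0.0] dr [0.0, 0.0, 0.0] | t 16.35 p [0.592  0.241  0.0725] op 0.104 F [-1.68  0.36  3.31] q [ 0.23  0.38  1.77  0.    0.99 -1.29]
```

View pics/c8.png

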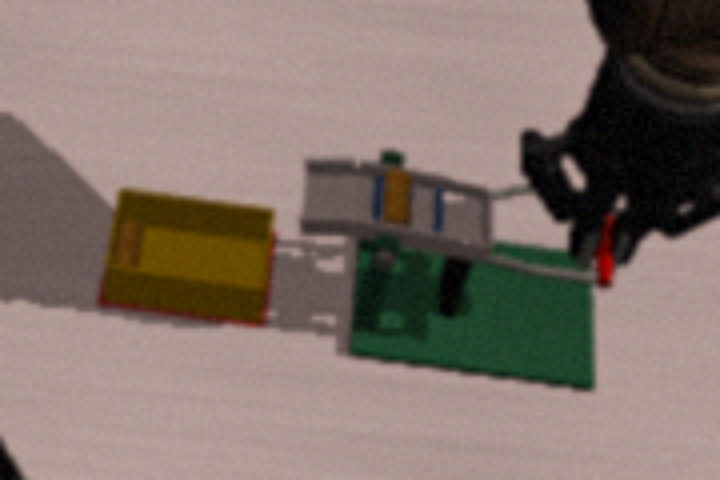

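The tray is down and resting on its stop, with the second row behind the lip. I'll open partly and go straight up.

Call:
{"api": "play_rows", "payload": {
  "claw": [150, 120, 120, 120, 120, 120, 120, 120, 120, 120, 120, 120, 120, 120, 120, 120],
  "travel": [
    [0, 0, 0],
    [0, 0, 0],
    [0, 0, 0],
    [0, 0, 0],
    [0, 0, 0],
    [-0.01, 0, 0],
    [-0.03, 0, 0],
    [-0.06, 0, 0],
    [-0.1, 0, 0],
    [-0.14, 0, 0],
    [-0.16, 0.04, 0],
    [-0.16, 0.08, 0],
    [-0.16, 0.1, 0],
    [-0.16, 0.1, 0],
    [-0.16, 0.1, 0],
    [-0.16, 0.1, 0]
  ],
  "dr": [
    [0, 0, 0],
    [0, 0, 0],
    [0, 0, 0],
    [0, 0, 0],
    [0, 0, 0],
    [0, 0, 0],
    [0, 0, 0],
    [0, 0, 0],
    [0, 0, 0],
    [0, 0, 0],
    [0, 0, 0],
    [0, 0, 0],
    [0, 0, 0],
    [0, 0, 0],
    [0, 0, 0],
    [0, 0, 0]
  ]
}}

```text
time: 18.0
eef_pos: [0.597, 0.3393, 0.2317]
tcp_rot: [0.02, 0.707, -0.02, 0.707]
contact_force: [-0.1, 0.1, -0.4]
opening: 0.529
```

```bash
python3 - <<'E'
from h import *
delta([.592,.241,.0722])
o=np.array([.5795,.001]);a=np.radians(-3);x=np.array([np.cos(a),np.sin(a)]);y=np.array([-np.sin(a),np.cos(a)]);o=o+64e-3*y
for n in ['top','scene']:
    d=grab(n,n+'9');P=cloud(d);hsv=cv2.cvtColor(d['img'],cv2.COLOR_RGB2HSV);H,S,V=[hsv[...,i].astype(int) for i in range(3)]
    S2=np.stack([(P[...,:2]-o)@x,(P[...,:2]-o)@y,P[...,2]],-1)*1000
    reg=(abs(S2[...,0])<60)&(S2[...,1]>-150)&(S2[...,1]<200)&(d['range_z']>0)
    rim=reg&(H>18)&(H<34)&(S>150)&(S2[...,2]>30)&(S2[...,2]<50)&(S2[...,1]<0)
    print(n,'rim',cv2.minAreaRect(S2[rim][:,:2].astype(np.float32)))
    br=reg&(H>8)&(H<22)&(S>120)&(S2[...,2]>95)&(S2[...,2]<125);print('brass tray',br.sum(),S2[br].mean(0),np.percentile(S2[br],[2,98],axis=0).round(1).tolist())
    red=((H<6)|(H>174))&(S>150)&reg&(S2[...,2]>80);print('bar',S2[red].mean(0))
a=cv2.imread('pics/top9.png');cv2.imwrite('pics/c9.png',cv2.resize(a[140:230,160:330],None,fx=4.5,fy=4.5,interpolation=cv2.INTER_CUBIC))
a=cv2.imread('pics/scene9.png');cv2.imwrite('pics/c10.png',cv2.resize(a[180:270,310:460],None,fx=5,fy=5,interpolation=cv2.INTER_CUBIC))
E
```

```text
travel [0.1596, -0.0984, 0.0005] dr [0.0, 0.0, 0.0] | t 18.0 p [0.597  0.3393 0.2317] op 0.529 F [-0.07  0.08 -0.39] q [ 0.37  0.31  1.54 -0.    1.29 -1.15]
top rim ((1.9292926788330078, -64.6947021484375), (99.60095977783203, 60.744163513183594), 89.61366271972656)
brass tray 121 [ -1.27781788  52.39579736 105.19103354] [[-18.2, 45.6, 99.6], [15.8, 60.0, 109.3]]
bar [ -1.12853047 174.56117745  95.09560752]
scene rim ((1.4477500915527344, -63.2363395690918), (98.37814331054688, 65.17575073242188), 89.95227813720703)
brass tray 79 [ -0.86672359  53.93850859 106.17578077] [[-19.4, 47.9, 101.8], [16.8, 60.7, 109.5]]
bar [-17.96125541 183.92424012 272.61971454]
```

View pics/c9.png

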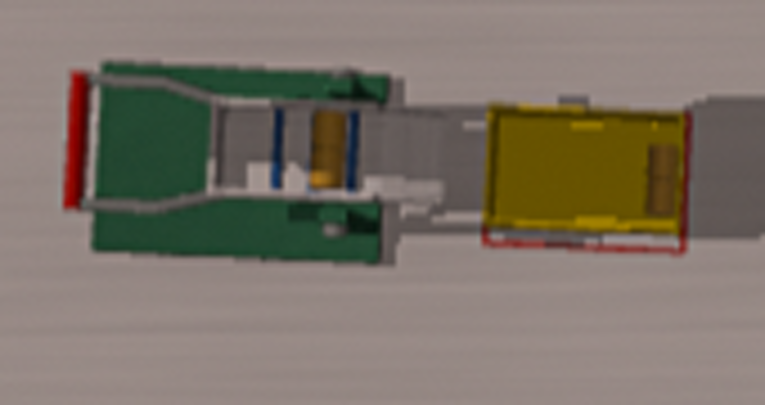

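View pics/c10.png

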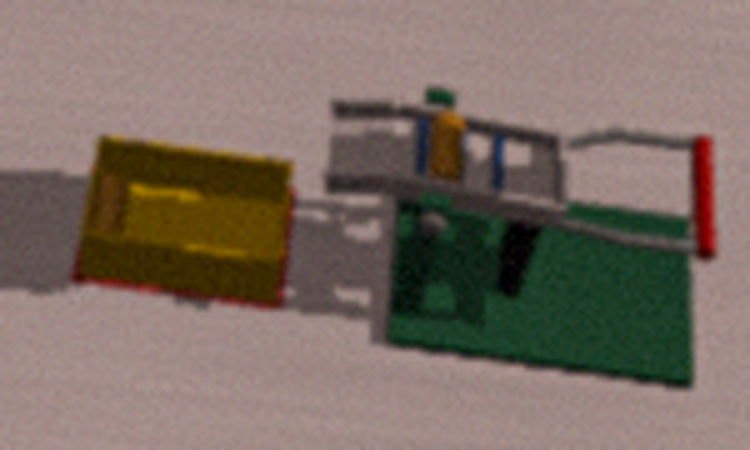

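Both front screws lie side by side in the tub: the brass strip at (662,180) in the top crop is about 36 mm long, which is two screws. The second row spans x -18 to +16 mm at y 52–54 mm, so both are there. The bar is back at (−1, 175) mm and the gripper is clear, so I'll hand in.

```bash
python3 -c "
from h import *
print(ctrl.sign_off())"
```

```text
the job is handed in; nothing more can be done
None
```

The job is done and handed in at about 18 s; no verdict was reported. I set the yellow tub on the red outline and let go of it. Then I lifted the tray by its bar to about 0.29 rad, worked out from the bar's height, lowered it and released it.

What the last camera checks (top and scene) showed:
- **Tub:** its centre is at stand (+1 to +2, −63 to −65) mm, under 0.5° off the stand's y axis and standing on the desk.
- **Front row:** both screws lie side by side at the far end of the tub. I judged this from the brass strip, about 36 mm long, which is two 18 mm screws; I did not locate each screw separately.
- **Second row:** both screws are still behind their lip, centred at about stand y 52–54 mm.
- **Tray and gripper:** the bar is back at its down position and the gripper is clear of everything.

One automatic reading was wrong: the scene-camera figure for the bar's position came out at a height of 273 mm, most likely from other red pixels on the arm. The top camera and the pictures both show the bar down. Nothing else failed or disagreed.

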